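# Wedge a rocking bench power supply

## Robot

A 6-joint arm with a two-finger parallel gripper is mounted at the origin on the work surface. World frame = base frame: x ahead of the robot, y to its left, z up, the work surface at z = 0. Lengths are in m, angles in rad, forces in N, time in s.
With the tool pointing down it reaches from about 0.275 to 1 m from the base axis. Payload 8.4 kg.
Tool frame: the origin (TCP) lies on the centre line of the jaws, within the pads' length; the fingertips stand 17 mm ahead of it and the grasp point (between the pads) lies 2 mm behind it (bot.tcp_to_tips is the y of the fingertips in the tool frame, in m); y points along the fingers, z is the direction in which the jaws open and shut, and the axes are right-handed (so a half turn about y gives the same grasp; the last joint's range is limited). The gripper opens to 85 mm and grips with 20 to 120 N. Pads are 22 mm wide; open, the fingers measure 114 mm over their backs; the gripper's body (76 mm by 85 mm) begins 54 mm behind the grasp point. The pads swing forward as they close: fully open they stand 13 mm farther back than shut.
Start: joints at [-1.265, 0.353, 1.633, -0, 1.155, -0.002], TCP at [0.189, -0.596, 0.248] pointing down, gripper open.
Joint ranges: [-2.63, 2.63], [-0.92, 2.1], [0.06, 2.66], [-1.3, 4.44], [0, 2.69], [-3.02, 3.02]. Speed limits (rad/s): [2.22, 2.22, 2.79, 3.14, 3.14, 3.14].

## Interface

Orientations are given as a unit quaternion [x, y, z, w].
In Python, from workcell import bot, hand, kinematics, get_obs, vision, hand_in gives the robot as it stands. The module is installed in compiled form; this text tells all that it offers. Calls block until the motion is done:
- bot.reach(position, orientation): joint-space move of the TCP to a pose.
- bot.servo_line(position, ori=None, velocity=0.15): straight line of the TCP; ori=None keeps the orientation; velocity is the mean speed in m/s.
- bot.goto_joints(angles): joint-space move.
- hand.move_gripper(opening, strength=None): finger opening in m; strength is the grip in N (None keeps the last); returns when the fingers have stopped.
- bot.dwell(seconds).
- kinematics.solve_ik(position, orientation): joint angles nearest the present ones, or None.
- get_obs(): the state.
- vision.read_camera(name): name is "side" or "top" or "wrist"; returns a dict with "frame" (480x640x3 uint8, red, green, blue), "intrinsics" (3x3 intrinsics, pixels), "view" (4x4, takes a point from world to camera coordinates). Camera axes: x right, y down, z forward; pixel columns grow to the right and rows downward; lengths in m; the calibration is good to about 2 mm. A picture is of the moment at which its call begins. There is no depth.
A pose or a line that the arm cannot do raises bot.IKError and nothing moves.
- hand_in(): hands the job in, once; it reports no verdict.
The state is a dict: "time_s": time; "joint_pos": joint angles; "joint_vel": joint speeds; "joint_efforts": joint torques, N m; "position": TCP position; "orientation": TCP orientation; "wrist_force": force on the tool from outside, world axes, zero at the start; "ft_torque": the same for the moment, N m; "gripper_width": finger opening in m.
Only numpy, scipy, OpenCV 4.12 (cv2) and the standard library are available. Lean on these libraries where they do the work, as an engineer would, in place of code of your own. Each camera call takes 0.05 s, during which the arm holds its last target. There are 200 camera calls.

## Task

The bench power supply rocks because the rubber foot under its left front corner (as seen from the robot) is worn short: press down on top of that corner to feel it rock, then let it come back. Push the wooden wedge along the bench, thin end first, under that worn foot until the slack is just taken up, then press firmly on the corner again to prove that the unit stands level and no longer rocks; push further and press again if it still does. Just press and push with the fingers, lifting and carrying nothing; do not shove the power supply out of its place, leave the glassware, bung and burner alone, and finish with the hand clear and the wedge left in place.

Things in the scene. Friction and masses are not known exactly. Their poses are not given: they have to be found in the camera images.
- power_supply: dark blue power supply on 4 rubber feet, 155 mm deep (x), 210 wide (y), 76 high, case underside at 14 mm; 1.2 to 1.9 kg, loose. Origin: bench level under its centre; x to its back, y to its left, z up; its front faces the robot. It rests level on 3 feet; 1 to 2 N down on the worn corner, applied slowly (a quick knock feels stiff), tips it onto the worn foot; released, it comes back level.
- worn_foot: worn rubber foot under the left front corner of the power supply (63.5 mm in front and 91 mm left of the case's centre, 14 mm in from both side faces), 16 mm across with a domed end. Origin: lowest point of the dome. It is 3.5 to 8 mm too short (differs each time), so it hangs that far above the bench. It does not move relative to the case.
- foot_dome (a point): centre of the ball-shaped end of the worn foot (radius 8 mm), 8 mm above its lowest point
- corner_top (a point): point on the flat top of the case straight above the worn foot, 76 mm above the bench: where to press
- wedge: loose beech wedge left of the power supply, 110 mm long (x), 45 wide (y), 45 g. Origin: centre of its underside. x points to the thin end (2 mm thick, 55 mm from the origin), which starts 45 to 95 mm short of the worn foot, heading for it within 0.4 rad; the upright end face at x = -55 mm is 22 mm high. Under 1 N slides it on the bench; once it takes up the slack 4 N is snug, 8 N shoves the unit.
- wedge_slope (a point): centre of the wedge's sloping top face, 12 mm above the bench; its x runs down the slope to the thin end, its z is square to the slope. The face rises 20 mm in 110 mm (0.18 rad). The foot just touches it when the centre of the ball end is 8 mm along this z.
- flask: empty conical glass flask, 82 mm across the base, 140 mm high, to be left alone. Origin: centre of its underside
- burner: gas burner, round base 80 mm across, 150 mm high, to be left alone. Origin: centre of its underside
- beaker: empty glass beaker, 53 mm across, 70 mm high, to be left alone. Origin: centre of its underside
- bung: red-brown rubber bung, 37 mm across, 30 mm high, to be left alone. Origin: centre of its underside
There are look-alikes about, which are no part of the job. What is meant by the wedge is not green or red, and is the smaller of those in its own colour.

How it is judged:
On the way, in this order (a step that is already met when the one before it is completed fails the run):
1. the bad corner is pressed (within 50 mm of the point above the worn foot) and the power supply is felt to rock (horizontal distance between the grasp point and corner_top below 0.05 m and angle between power_supply's own z axis and vertical above 0.02 rad and contact force between the fingers and power_supply above 1 N), for 0.1 s.
2. with the wedge under the worn foot the same corner is pressed again with more than 4 N, the wedge carries the foot and the unit stays level within 0.7 degrees (horizontal distance between the grasp point and corner_top below 0.05 m and contact force between the fingers and power_supply above 4 N and contact force between worn_foot and wedge above 0.5 N and angle between power_supply's own z axis and vertical below 0.012 rad and x of foot_dome in the frame of wedge_slope between -0.05 and 0.05 m and y of foot_dome in the frame of wedge_slope between -0.018 and 0.018 m and z of foot_dome in the frame of wedge_slope below 0.0092 m and angle between wedge's own z axis and vertical below 0.03 rad), for 0.2 s.
At the end, for the whole second after the job is handed in: the power supply stands at rest, level within 0.7 degrees; the wedge lies flat on the bench with the worn foot over its sloping face, within 18 mm of its midline, and less than 1.2 mm of slack is left between foot and wedge (angle between power_supply's own z axis and vertical below 0.012 rad and x of foot_dome in the frame of wedge_slope between -0.05 and 0.05 m and y of foot_dome in the frame of wedge_slope between -0.018 and 0.018 m and z of foot_dome in the frame of wedge_slope below 0.0092 m and angle between wedge's own z axis and vertical below 0.03 rad and linear speed of each of power_supply, wedge below 0.01 m/s); the robot touches nothing.
It fails at once if the wedge is lifted off the bench (more than 8 mm) or tipped up (height (world z) of wedge above 0.008 m or angle between wedge's own z axis and vertical above 0.25 rad).
It fails at once if the power supply is lifted (more than 12 mm), tipped beyond its rocking, or shoved more than 30 mm from its place (height (world z) of power_supply above 0.012 m or angle between power_supply's own z axis and vertical above 0.16 rad or distance of power_supply from where it was at the start of the episode above 0.03 m).
It fails at once if the flask, burner, beaker or bung is moved more than 20 mm or tipped over (distance of any of flask, burner, beaker, bung from where it was at the start of the episode above 0.02 m or angle between any of flask, burner, beaker, bung's own z axis and vertical above 0.3 rad).
It also fails if it takes over 61 s, if anything falls off the work surface, if the arm or the gripper's body presses on something with over 40 N, if the wrist force passes 120 N, or if a joint passes its speed limit or range.

## Working session

There is one attempt and no reset: what is moved stays moved. The work goes in short steps, each a Python script; the robot and the scene stay as the last script left them, time stands still between calls to the robot, and variables do not carry over. Pictures are saved under pics/ and viewed, about 8 in all and at most 12, crops included, and the job is handed in when it is done.

```bash
mkdir -p pics; python3 - <<'E'
from workcell import bot, hand, kinematics, get_obs, vision
import cv2,numpy as np
o=get_obs();print(o)
print(bot.tcp_to_tips)
for n in ["top","side"]:
    r=vision.read_camera(n);cv2.imwrite(f"pics/{n}0.png",r["frame"][:,:,::-1]);print(n,r["intrinsics"].tolist(),np.round(r["view"],4).tolist())
E
```

```text
{'time_s': 0.0, 'joint_pos': array([-1.26540298e+00,  3.53665703e-01,  1.63418372e+00,  6.84797630e-06,
        1.15517669e+00, -2.40831990e-03]), 'joint_vel': array([-0.00021058, -0.00028335, -0.00100489, -0.00101907,  0.00030562,
       -0.00058072]), 'joint_efforts': array([-2.27359538e-03, -6.05256557e+01, -3.42067838e+01, -4.06832498e-05,
        9.52723261e-03,  8.99381007e-06]), 'position': array([ 0.18920704, -0.59517458,  0.24752948]), 'orientation': array([-0.10846854,  0.69925052, -0.69824786,  0.10831995]), 'wrist_force': array([-0.2685967 , -0.52689384, -0.85175587]), 'ft_torque': array([-0.00967282,  0.02397076,  0.00754561]), 'gripper_width': 0.08532540048018925}
0.017
top [[604.1483346660641, 0.0, 319.7216306590022], [0.0, 604.1483346660641, 234.1883777255291], [0.0, 0.0, 1.0]] [[-0.025, -0.9997, 0.0014, 0.0549], [-0.9978, 0.0249, -0.0616, 0.5111], [0.0615, -0.0029, -0.9981, 1.396], [0.0, 0.0, 0.0, 1.0]]
side [[621.7554988770627, 0.0, 320.484325627112], [0.0, 621.7554988770627, 241.1028906433662], [0.0, 0.0, 1.0]] [[0.9938, -0.1111, -0.0054, -0.4952], [-0.0768, -0.6505, -0.7556, 0.1441], [0.0804, 0.7514, -0.655, 1.1451], [0.0, 0.0, 0.0, 1.0]]
```

View pics/top0.png

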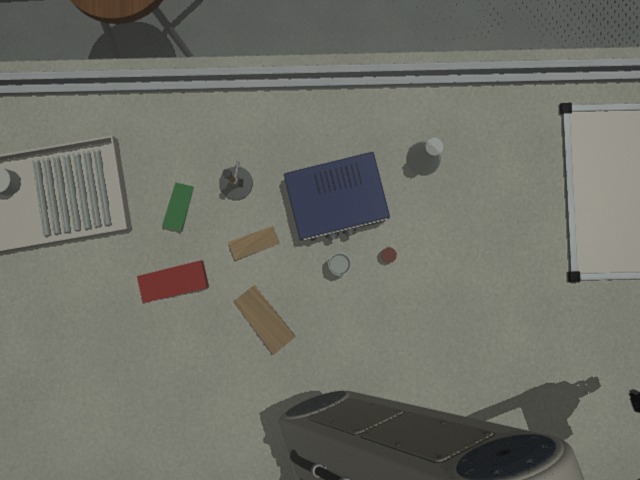

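View pics/side0.png

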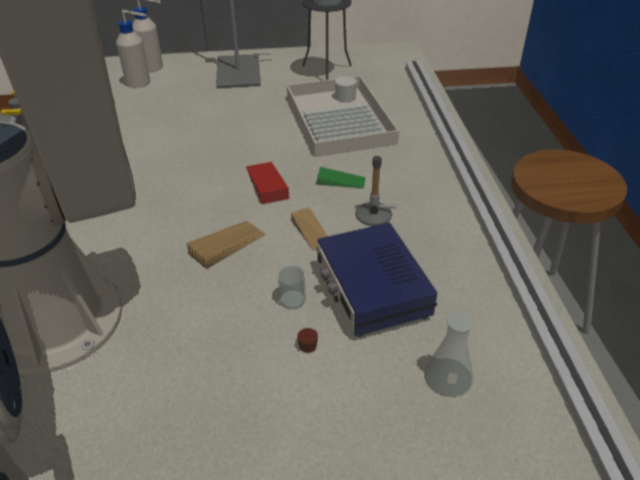

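Candidates for the wedge in the top picture:
- small beech block at (254,243)
- larger beech block at (264,319)
- green block at (178,207)
- red block at (173,282)

By the description it is the small beech one. The supply's top corners are at about (284,174), (375,153), (389,218) and (301,240), so the worn corner is at about (301,238). The beaker is at (338,265) and the burner at (236,182). In the side picture the wedge is at (310,230), beside the supply.

```bash
cat > h.py <<'E'
import cv2,numpy as np
from workcell import bot, hand, kinematics, get_obs, vision
def ray(r,p):
    R,t=r["view"][:3,:3],r["view"][:3,3]
    d=R.T@np.linalg.inv(r["intrinsics"])@np.array([p[0],p[1],1.]); return -R.T@t,d/np.linalg.norm(d)
def plane(r,p,z):
    c,d=ray(r,p); return c+d*(z-c[2])/d[2]
def tri(r1,p1,r2,p2):
    (c1,d1),(c2,d2)=ray(r1,p1),ray(r2,p2)
    s=np.linalg.lstsq(np.stack([d1,-d2],1),c2-c1,rcond=None)[0]
    a,b=c1+s[0]*d1,c2+s[1]*d2; return (a+b)/2,np.linalg.norm(a-b)
def proj(r,P):
    q=r["intrinsics"]@(r["view"][:3,:3]@np.asarray(P)+r["view"][:3,3]); return q[:2]/q[2]
def blobs(r,kind):
    f=cv2.cvtColor(r["frame"],cv2.COLOR_RGB2HSV)
    lo,hi={"blue":((112,90,30),(128,255,255)),"beech":((8,80,70),(24,255,255))}[kind]
    m=cv2.morphologyEx(cv2.inRange(f,lo,hi),cv2.MORPH_CLOSE,np.ones((5,5)))
    m=cv2.morphologyEx(m,cv2.MORPH_OPEN,np.ones((3,3)))
    return sorted([c for c in cv2.findContours(m,0,2)[0] if cv2.contourArea(c)>250],key=cv2.contourArea)[::-1]
def quad(c):
    h=cv2.convexHull(c)
    for e in np.arange(.5,40,.5):
        a=cv2.approxPolyDP(h,e,True)[:,0]
        if len(a)<=4: return a
E
python3 - <<'E'
from h import *
fs={n:vision.read_camera(n) for n in("top","side")}
for n,r in fs.items():
  for k in("blue","beech"):
    for c in blobs(r,k): print(n,k,cv2.contourArea(c),cv2.boundingRect(c),quad(c).tolist(),cv2.approxPolyDP(cv2.convexHull(c),2,True)[:,0].tolist())
t=fs["top"]
for p in [(284,174),(375,153),(389,218),(301,240)]: print("psu",plane(t,p,.076).round(4))
for c in blobs(t,"beech"):
  b=cv2.minAreaRect(c);print("rect",b,[plane(t,p,.0).round(4)[:2].tolist() for p in quad(c)])
hsv=cv2.cvtColor(fs["side"]["frame"],cv2.COLOR_RGB2HSV)
print(hsv[290,370],hsv[310,400],hsv[300,345])
a=cv2.resize(t["frame"][130:290,200:420],None,fx=3.6,fy=3.6,interpolation=cv2.INTER_CUBIC)
cv2.imwrite("pics/c1.png",a[:,:,::-1])
a=cv2.resize(fs["side"]["frame"][190:340,240:450],None,fx=3.6,fy=3.6,interpolation=cv2.INTER_CUBIC)
cv2.imwrite("pics/c2.png",a[:,:,::-1])
E
```

```text
top beech 1660.5 (236, 287, 57, 66) [[252, 287], [292, 333], [274, 352], [236, 304]] [[252, 287], [255, 287], [292, 333], [292, 337], [274, 352], [236, 304], [236, 300]]
top beech 971.0 (71, 0, 82, 18) [[152, 0], [118, 17], [91, 14], [71, 1]] [[152, 0], [140, 10], [118, 17], [91, 14], [71, 1]]
top beech 794.5 (229, 227, 49, 32) [[273, 228], [277, 243], [234, 257], [229, 242]] [[273, 228], [277, 243], [239, 258], [234, 257], [229, 242]]
side blue 6652.5 (320, 224, 115, 97) [[389, 224], [434, 293], [359, 320], [320, 240]] [[389, 224], [434, 293], [417, 306], [377, 318], [359, 320], [320, 240]]
side beech 5636.0 (513, 149, 114, 74) [[515, 164], [580, 152], [626, 192], [579, 222]] [[515, 164], [523, 156], [538, 150], [562, 149], [580, 152], [614, 169], [624, 181], [626, 192], [620, 204], [605, 218], [594, 222], [579, 222], [528, 195], [515, 180]]
side beech 1637.0 (188, 222, 75, 45) [[262, 232], [209, 266], [188, 249], [243, 222]] [[262, 232], [262, 235], [209, 266], [203, 265], [188, 249], [190, 242], [243, 222], [248, 222]]
side beech 1109.0 (436, 67, 81, 19) [[516, 67], [514, 82], [44
[... 268 characters left out ...]
[14, 91], [21, 113], [0, 114], [0, 95]] [[14, 91], [21, 113], [0, 114], [0, 95]]
psu [0.6463 0.1193 0.076 ]
psu [ 0.6889 -0.087   0.076 ]
psu [ 0.5411 -0.1138  0.076 ]
psu [0.4966 0.0844 0.076 ]
rect ((263.4146423339844, 319.2682800292969), (65.28063201904297, 27.486583709716797), 51.34019470214844) [[0.393, 0.2043], [0.2834, 0.1127], [0.2405, 0.1557], [0.3542, 0.2425]]
rect ((111.5, 8.5), (17.0, 81.0), 90.0) [[1.091, 0.4336], [1.0508, 0.516], [1.0599, 0.5811], [1.0933, 0.6294]]
rect ((253.4657440185547, 242.57534790039062), (18.72658348083496, 46.81645965576172), 69.44395446777344) [[0.5307, 0.1521], [0.495, 0.1434], [0.4645, 0.2454], [0.5002, 0.2566]]
[117 121  76] [114  93  55] [18 30 84]
```

View pics/c1.png

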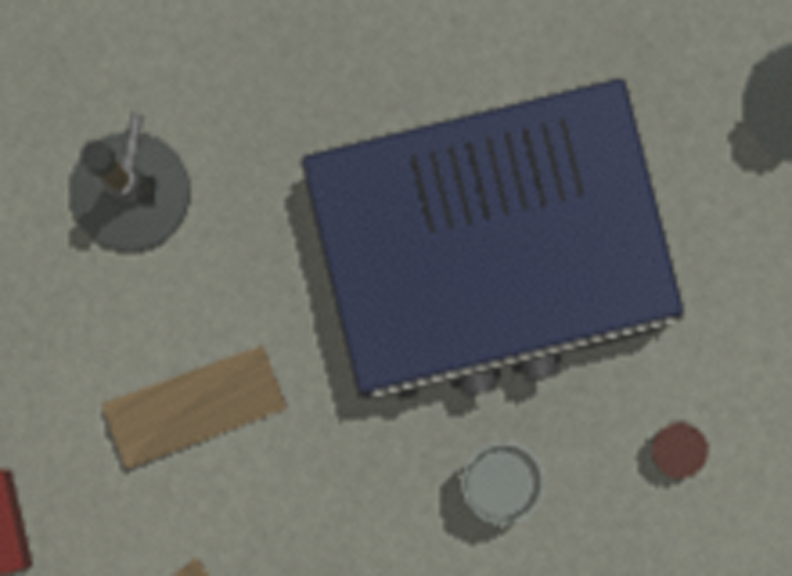

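View pics/c2.png

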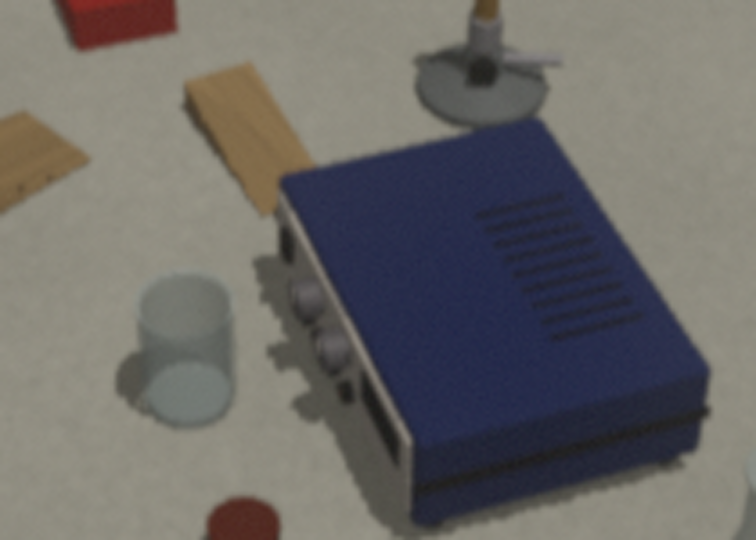

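The first crop confirms the choice: a plain beech wedge with its upright end on the left, at crop (103,403) to (125,470), and its thin end at (263,347) to (285,407), facing the worn corner at (363,390). The second crop agrees. Its dark side face tapers toward the supply, whose front left top corner is at crop (281,180).

```bash
python3 - <<'E'
from h import *
t,s=vision.read_camera("top"),vision.read_camera("side")
T=lambda u,v:(200+(u+.5)/3.6-.5,130+(v+.5)/3.6-.5)
S=lambda u,v:(240+(u+.5)/3.6-.5,190+(v+.5)/3.6-.5)
names=["BL","BR","FR","FL"]
P={}
for n,a,b in zip(names,[(305,157),(624,80),(682,316),(363,390)],[(542,120),(708,370),(412,440),(281,180)]):
    p,e=tri(t,T(*a),s,S(*b)); P[n]=plane(t,T(*a),.076); print(n,p.round(4),round(e,4),P[n].round(4))
print("edges",[np.linalg.norm(P[a]-P[b]).round(4) for a,b in zip(names,names[1:]+names[:1])])
c=sum(P.values())/4; ax=P["BL"]+P["BR"]-P["FL"]-P["FR"]; ay=P["BL"]+P["FL"]-P["BR"]-P["FR"]
yaw=np.arctan2(ax[1],ax[0]); yaw2=np.arctan2(-ay[0],ay[1]); print("yaw",yaw,yaw2)
y=(yaw+yaw2)/2;X=np.array([np.cos(y),np.sin(y),0]);Y=np.array([-X[1],X[0],0])
foot=c-.0635*X+.091*Y; print("centre",c,"foot",foot)
for n,a,b in [("thickback",(103,403),(250,64)),("thickfront",(125,470),(185,85))]:
    print(n,tri(t,T(*a),s,S(*b)),plane(t,T(*a),.022))
W=[plane(t,T(*a),z)[:2] for a,z in [((103,403),.022),((123,463),.022),((285,407),.002),((263,347),.002)]]
W=np.array(W);thin=(W[2]+W[3])/2;thick=(W[0]+W[1])/2
d=thin-thick;L=np.linalg.norm(d);d/=L;n=np.array([-d[1],d[0]]);v=foot[:2]-thin
print("W",W.round(4),"thin",thin,"thick",thick,L,np.linalg.norm(W[1]-W[0]),np.linalg.norm(W[3]-W[2]),"yaw",np.arctan2(d[1],d[0]),"foot along",v@d,"lateral",v@n)
# burner base, beaker
for nm,a in [("burner base",(130,192)),("beaker",(500,485)),("bung",(680,452))]: print(nm,plane(t,T(*a),.0).round(3))
E
```

```text
BL [0.6504 0.1186 0.0702] 0.0029 [0.648  0.1184 0.076 ]
BR [ 0.6931 -0.083   0.0724] 0.0015 [ 0.6916 -0.0825  0.076 ]
FR [ 0.5428 -0.1142  0.0751] 0.0008 [ 0.5424 -0.114   0.076 ]
FL [0.5022 0.0857 0.0696] 0.0012 [0.5012 0.0855 0.076 ]
edges [np.float64(0.2056), np.float64(0.1526), np.float64(0.2038), np.float64(0.1504)]
yaw 0.2144015361003098 0.20879097604683589
centre [0.59578769 0.00185153 0.076     ] foot [0.51459204 0.07748563 0.076     ]
thickback (array([0.50098586, 0.25571669, 0.01752236]), np.float64(0.0014557954881441446)) [0.5000197  0.25508028 0.022     ]
thickfront (array([0.45872832, 0.24243592, 0.01546259]), np.float64(0.004274377983409917)) [0.45644721 0.24159079 0.022     ]
W [[0.5    0.2551]
 [0.461  0.2428]
 [0.4955 0.139 ]
 [0.5352 0.1526]] thin [0.51535982 0.14579034] thick [0.48050339 0.24894288] 0.10888258657480145 0.04091718653891944 0.04200937818478945 yaw -1.2449310663296675 foot along 0.06446432590087627 lateral -0.02259367353391293
burner base [0.64  0.238 0.   ]
beaker [ 0.441 -0.     0.   ]
bung [ 0.46  -0.119  0.   ]
```

Checks on these measurements:
- The two-view heights come out at 70–75 mm for the case top and 16–18 mm for the wedge end (stated 76 and 22).
- The sizes come out at 204×151 mm and 109×41 mm. All of this is within the calibration error.
- The worn foot is at about (0.515, 0.077).
- The wedge's thin end is about 64 mm short of the foot, with the foot 23 mm off its midline, so the wedge must turn about −0.13 rad.

Next I take a wrist check on the way and do the first press.

```bash
cat >> h.py <<'E'
from scipy.spatial.transform import Rotation
FOOT=np.array([.5146,.0775])
def down(yaw):
    "tool down, jaws opening square to the heading yaw; nearest of the two half turns"
    best=None
    for s in(1,-1):
        z=s*np.array([-np.sin(yaw),np.cos(yaw),0]);y=np.array([0,0,-1.])
        q=Rotation.from_matrix(np.stack([np.cross(y,z),y,z],1)).as_quat()
        j=kinematics.solve_ik([.5146,.0775,.25],q)
        if j is not None:
            c=abs(j[5]); 
            if best is None or c<best[0]: best=(c,q)
    return best[1]
def press(fmax,dz=.001,v=.005,zmin=.05,hold=.5):
    "press slowly down from where the hand is, hold, come back up; prints tip height and force"
    bot.dwell(.3); b=np.mean([get_obs()["wrist_force"] for _ in range(5)],0); p0=get_obs()["position"].copy();p=p0.copy();log=[]
    while True:
        p[2]-=dz; bot.servo_line(p,velocity=v); o=get_obs(); f=o["wrist_force"][2]-b[2]
        log.append((round(o["position"][2]-bot.tcp_to_tips,4),round(f,1)))
        if f>fmax or log[-1][0]<zmin: break
    bot.dwell(hold); print(log,"held",get_obs()["wrist_force"]-b)
    return p0,log
E
python3 - <<'E'
from h import *
hand.move_gripper(.011); print(bot.tcp_to_tips,get_obs()["gripper_width"])
q=down(-1.373); bot.reach([.5146,.0775,.25],q); o=get_obs();print(o["time_s"],o["joint_pos"].round(2),o["position"])
w=vision.read_camera("wrist");f=w["frame"].copy()
c,_=ray(w,(320,240));print("cam",c)
for P in[(.5146,.0775,.076),(.5012,.0855,.076),(.648,.1184,.076),(.5154,.1458,.002),(.4805,.2489,.022)]:
    u=proj(w,P);print(P,u.round(0)); cv2.drawMarker(f,tuple(int(x) for x in u),(255,0,0),0,16,1)
cv2.imwrite("pics/w1.png",f[:,:,::-1])
bot.servo_line([.5146,.0775,.100],velocity=.1)
p0,_=press(4.0)
t=vision.read_camera("top");
bot.servo_line(p0,velocity=.01); o=get_obs();print(o["time_s"],o["wrist_force"])
E
```

```text
0.017 0.010773235139437346
3.6333 [ 0.15  0.19  1.85 -0.    1.1  -0.05] [0.51476313 0.07686863 0.24998627]
cam [0.50111421 0.14297268 0.3756825 ]
(0.5146, 0.0775, 0.076) [317. 220.]
(0.5012, 0.0855, 0.076) [303. 207.]
(0.648, 0.1184, 0.076) [495. 202.]
(0.5154, 0.1458, 0.002) [333. 132.]
(0.4805, 0.2489, 0.022) [318.  -7.]
[(np.float64(0.0822), np.float64(-0.0)), (np.float64(0.0812), np.float64(0.3)), (np.float64(0.0802), np.float64(-0.4)), (np.float64(0.0792), np.float64(0.1)), (np.float64(0.0782), np.float64(-0.2)), (np.float64(0.0772), np.float64(0.4)), (np.float64(0.0762), np.float64(0.1)), (np.float64(0.0753), np.float64(2.3)), (np.float64(0.0742), np.float64(2.2)), (np.float64(0.0731), np.float64(2.8)), (np.float64(0.0722), np.float64(2.4)), (np.float64(0.0712), np.float64(2.0)), (np.float64(0.0702), np.float64(2.6)), (np.float64(0.0693), np.float64(4.5))] held [-2.45741955  1.18745876  4.65738311]
12.5917 [1.40341967 0.06178967 1.06560882]
```

View pics/w1.png

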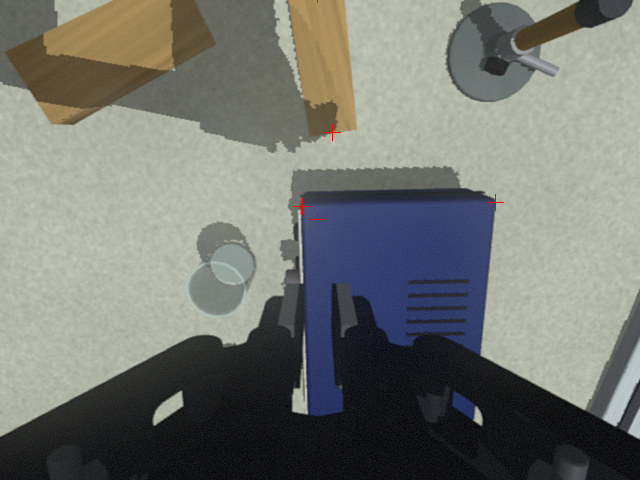

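The wrist picture confirms the layout. The thin end is centred at (332,133), right on its mark at (333,132). The supply's left edge is at row ~198 against the mark's 207, so the foot lies about 3 mm farther left than measured. The press showed the rocking: contact at 75.7 mm, 2–2.8 N while it tipped, bottoming at about 69.5 mm. That means a slack of about 6 mm, which should put the thin end about 21 mm past the foot. Now I push the wedge up to just short of the foot.

```bash
sed -i 's/^FOOT=.*/FOOT=np.array([.514,.0805])/' h.py; python3 - <<'E'
from h import *
yaw=-1.373;d=np.array([np.cos(yaw),np.sin(yaw)]);E0=np.array([.4798,.2514])
q=down(yaw);S=E0-.025*d
p=get_obs()["position"];bot.servo_line([p[0],p[1],.15],velocity=.15)
bot.reach([*S,.15],q); bot.servo_line([*S,.026],q,velocity=.1)
bot.dwell(.3);b=np.mean([get_obs()["wrist_force"] for _ in range(5)],0);log=[]
for s in np.arange(.01,.0701,.01):
    bot.servo_line([*(S+s*d),.026],velocity=.04);o=get_obs();f=(o["wrist_force"]-b);log.append((round(s,3),round(-f[:2]@d,1),round(f[2],1)))
    if -f[:2]@d>4: break
print(log,b,o["position"],o["time_s"])
for n in("top","side"):
  r=vision.read_camera(n);cv2.imwrite(f"pics/{n}2.png",r["frame"][:,:,::-1])
  for c in blobs(r,"beech"): print(n,cv2.boundingRect(c),quad(c).tolist())
  if n=="top": a=cv2.resize(r["frame"][150:290,210:400],None,fx=4,fy=4,interpolation=cv2.INTER_CUBIC)
  else: a=cv2.resize(r["frame"][180:330,220:400],None,fx=4,fy=4,interpolation=cv2.INTER_CUBIC)
  cv2.imwrite(f"pics/{n}2c.png",a[:,:,::-1])
E
```

```text
[(np.float64(0.01), np.float64(0.1), np.float64(-0.3)), (np.float64(0.02), np.float64(0.2), np.float64(0.3)), (np.float64(0.03), np.float64(0.2), np.float64(-0.6)), (np.float64(0.04), np.float64(0.2), np.float64(-0.6)), (np.float64(0.05), np.float64(-0.7), np.float64(-0.1)), (np.float64(0.06), np.float64(-0.3), np.float64(-0.8)), (np.float64(0.07), np.float64(1.3), np.float64(0.5))] [-0.0266794  -0.32461386  0.3818165 ] [0.48869512 0.20699774 0.02599187] 18.3917
top (72, 0, 81, 18) [[152, 0], [119, 17], [91, 14], [72, 1]]
top (268, 230, 26, 22) [[291, 230], [293, 246], [272, 251], [268, 234]]
side (513, 149, 114, 74) [[515, 164], [580, 152], [626, 192], [561, 220]]
side (188, 222, 76, 45) [[263, 232], [209, 266], [188, 243], [243, 222]]
side (437, 67, 81, 19) [[517, 67], [512, 82], [443, 85], [437, 71]]
side (297, 223, 25, 44) [[316, 223], [321, 237], [312, 266], [297, 227]]
```

View pics/top2c.png

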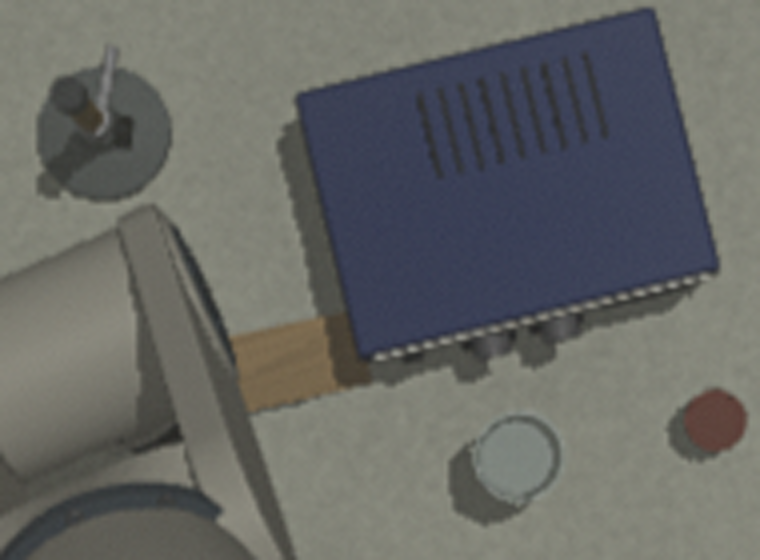

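The wedge has turned in line with the push. In the crop its edges run from (235,338) to (330,317) and from (250,412) to (370,385), and its midline passes about 4–5 mm from the foot. Now the fine push, watching the force.

```bash
python3 - <<'E'
from h import *
yaw=-1.373;d=np.array([np.cos(yaw),np.sin(yaw)])
b=np.array([-0.03,-0.32,.38]);p=get_obs()["position"].copy();p[2]=.026;log=[];P=p[:2].copy();s=0
while s<.045:
    s+=.002 if s<.018 else .001
    bot.servo_line([*(P+s*d),.026],velocity=.012)
    F=np.mean([get_obs()["wrist_force"] for _ in range(3)],0)-b; log.append((round(s,3),round(float(-F[:2]@d),1),round(float(F[2]),1)))
    if -F[:2]@d>3.5: break
bot.dwell(.3);o=get_obs();print(log,o["position"],o["wrist_force"]-b,o["time_s"])
E
```

```text
[(0.002, 0.0, -0.3), (0.004, 0.8, 0.1), (0.006, 0.5, -0.2), (0.008, 0.0, 0.4), (0.01, -0.8, 0.6), (0.012, 1.1, -1.0), (0.014, -0.0, -0.1), (0.016, 0.2, 0.4), (0.018, 0.4, 0.1), (0.019, 0.5, -0.6), (0.02, 1.3, -0.5), (0.021, 0.7, -0.3), (0.022, 0.5, 0.5), (0.023, -0.4, -1.1), (0.024, 0.2, -0.9), (0.025, 1.1, -0.4), (0.026, 0.6, -0.9), (0.027, -0.4, -1.5), (0.028, 0.3, 0.6), (0.029, 0.9, -0.6), (0.03, -0.5, -0.1), (0.031, 0.2, -0.4), (0.032, 1.0, -0.6), (0.033, 0.7, 0.6), (0.034, 0.1, -0.4), (0.035, 0.3, 0.3), (0.036, 0.5, -0.8), (0.037, 0.8, -0.1), (0.038, 0.3, -0.1), (0.039, 0.2, -0.5), (0.04, 1.5, 0.5), (0.041, 2.0, 0.5), (0.042, 3.4, 0.7), (0.043, 4.9, -0.1)] [0.49715079 0.16506609 0.02601245] [0.42900414 5.16487841 1.03794383] 27.9
```

Contact came crisply: 2, 3.4, then 4.9 N over 3 mm. I back off and press the corner to test it.

```bash
python3 - <<'E'
from h import *
yaw=-1.373;d=np.array([np.cos(yaw),np.sin(yaw)])
p=get_obs()["position"].copy();bot.servo_line([*(p[:2]-.03*d),.026],velocity=.08)
bot.servo_line([*(p[:2]-.03*d),.14],velocity=.15)
r=vision.read_camera("side");a=cv2.resize(r["frame"][180:330,220:400],None,fx=4,fy=4,interpolation=cv2.INTER_CUBIC);cv2.imwrite("pics/s3.png",a[:,:,::-1])
bot.servo_line([*FOOT,.14],velocity=.15);bot.servo_line([*FOOT,.0955],velocity=.08)
p0,_=press(7.5,dz=.0007,zmin=.070,hold=.6)
bot.servo_line(p0,velocity=.01);bot.servo_line([*p0[:2],.16],velocity=.15)
print(get_obs()["time_s"])
r=vision.read_camera("wrist");cv2.imwrite("pics/w3.png",r["frame"][:,:,::-1])
E
```

```text
[(np.float64(0.0782), np.float64(0.8)), (np.float64(0.0774), np.float64(1.1)), (np.float64(0.0767), np.float64(1.1)), (np.float64(0.0762), np.float64(2.9)), (np.float64(0.076), np.float64(9.6))] held [-2.79154506 -0.69024143  9.93016552]
34.4083
```

View pics/s3.png

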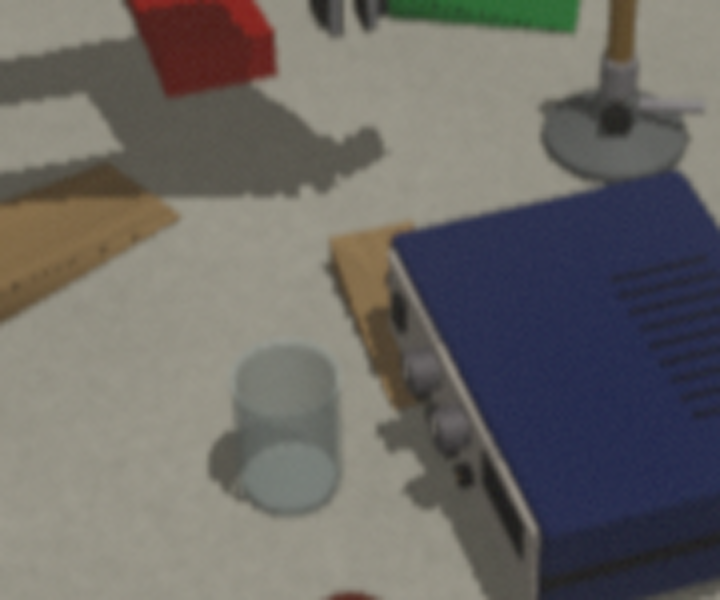

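The side crop shows the wedge pushed in under the worn corner and lying flat. Its upright end is at (330,240)–(412,225), its thin end reaches about (400,405), and the beaker is untouched. The press was stiff: 0.2 mm of travel from 2.9 to 9.6 N at 76 mm. I move clear and check the final geometry.

```bash
python3 - <<'E'
from h import *
bot.servo_line([*FOOT,.25],velocity=.2); bot.goto_joints([-1.0,0.353,1.633,0,1.155,0]); print(get_obs()["time_s"])
for n in("top","side"):
  r=vision.read_camera(n)
  cv2.imwrite(f"pics/{n}4.png",r["frame"][:,:,::-1])
  if n=="top":
    t=r; a=cv2.resize(r["frame"][150:290,210:400],None,fx=4,fy=4,interpolation=cv2.INTER_CUBIC); cv2.imwrite("pics/t4c.png",a[:,:,::-1])
    for c in blobs(r,"beech"): print(cv2.boundingRect(c),quad(c).tolist())
E
```

```text
37.3083
(235, 287, 59, 66) [[252, 287], [293, 335], [274, 352], [235, 303]]
(71, 0, 82, 18) [[152, 0], [119, 17], [91, 14], [71, 1]]
(271, 230, 24, 21) [[290, 230], [294, 246], [274, 250], [271, 233]]
```

View pics/t4c.png

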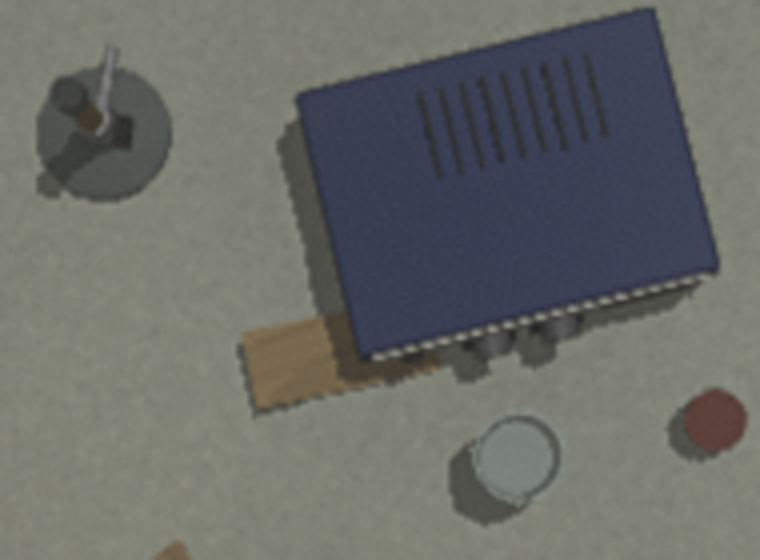

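The top crop shows the supply in its place, the wedge's upright end at (240,335)–(256,408) and its front edge running under the case to about (438,368). The beaker, bung and burner have not moved. I compute the foot's place on the wedge from this.

```bash
python3 - <<'E'
from h import *
t=vision.read_camera("top");T=lambda u,v:(210+(u+.5)/4-.5,150+(v+.5)/4-.5)
a,b=plane(t,T(240,335),.022)[:2],plane(t,T(256,408),.022)[:2]
e=(a+b)/2;n=(a-b)/np.linalg.norm(a-b);yaw=-1.373
d=np.array([np.cos(yaw),np.sin(yaw)]);nn=np.array([-d[1],d[0]])
print("end",e,np.linalg.norm(a-b),"face yaw",np.arctan2(-n[0],n[1])*1,"yaw from face",np.arctan2(n[1],n[0])-np.pi/2)
v=FOOT-e;x=v@d-.055;print("foot in wedge x,y",x,v@nn, "slope height there",.012-x*20/110)
q=proj(t,[*(e+.110*d-.0225*nn),.002]);print("thin front corner should be at crop",(q-[210,150])*4)
# supply shift: front left & back right corners of the top vs start
o0=cv2.imread("pics/top0.png")[140:260,275:400].astype(int);o1=cv2.imread("pics/top4.png")[140:260,275:400].astype(int)
m=[np.uint8((i[:,:,0]-i[:,:,2]>12)&(i[:,:,0]<140))for i in(o0,o1)]
for k in m:
    M=cv2.moments(k,True);print(M["m00"],M["m10"]/M["m00"],M["m01"]/M["m00"])
E
```

```text
end [0.49539048 0.15436206] 0.04350972334128355 face yaw -1.3756337758192982 yaw from face -1.3756337758192982
foot in wedge x,y 0.021078840092832014 0.0037321079807001397 slope height there 0.008167483619485088
thin front corner should be at crop [439.62970703 367.59429499]
5908.0 61.268957345971565 55.73612051455653
5916.0 61.301386071670045 55.59922244759973
```

The foot sits at x = +21 mm, y = +4 mm on the wedge. The predicted thin corner (440,368) matches the picture. The supply's mask centroid moved 0.14 px, or about 0.3 mm. The press held the top at 76.0 mm, so the unit is level. I hand it in.

```bash
python3 - <<'E'
from h import *
from workcell import hand_in
print(get_obs()["time_s"]); hand_in()
E
```

```text
37.4583
the job is handed in; nothing more can be done
```

The wedge is under the worn foot, and the power supply no longer rocks when I press firmly on that corner. I handed in at 37.5 s with the hand well clear; no verdict was reported.

- **First press:** the corner sank about 6 mm at 2–3 N, so the rocking was clear.
- **Push:** I turned the small beech wedge into line from behind, then slid it in until the force rose to about 5 N. That is slightly over the 4 N called snug, but below the 8 N that shoves the unit.
- **Second press:** at 9.9 N the corner held at 76.0 mm, the level height. It moved only about 0.2 mm between 2.9 and 9.6 N.
- **Last picture:** the foot is over the slope, 21 mm from its centre toward the thin end and 4 mm off the midline. The supply moved about 0.3 mm, and the beaker, bung and burner are where they were.

**Checks that disagreed:**
- The camera position puts the slope at about 8.2 mm under the foot, while the first press suggested about 6 mm of slack. I put this down to errors of a few millimetres in the measured foot position and the coarse first press.
- Before the second press, contact came 0.2–0.7 mm above 76 mm. That would be a tilt of at most about 0.007 rad, under the 0.012 limit.
- Heights measured from two views read up to 6 mm low, so I worked from the stated heights and the measured contacts.

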